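# Move the battery pack from its charger to the tracing light box

### The job

Press the charger's release button so that the battery pack springs free, draw the pack out of the charger's rail, and slide it into the empty rail of the tracing light box until its catch clicks and holds it. Be gentle: do not ram or force the pack in either rail, leave the pack latched and let go of it, and leave the ink bottle, ink dish and paperweight where they are.

Things in the scene. Friction and masses are not known exactly. Their poses are not given: they have to be found in the camera images.
- pack: Black battery block 72 (x) x 46 (y) x 56 mm (z), 0.18-0.27 kg, starts latched in the charger. Origin: centre of its underside; x is the way in, in both rails. Hold it by its flat sides (46 mm apart, y), which span 14 to 56 mm up. Below is a T foot: neck 26 mm wide 6-14 mm up, flange 72 x 46 mm 0-6 mm up, with a pocket under it for the catch.
- pack_front (a point): Bottom centre of the pack's front face (x = 36 mm, z = 0 in its frame), the end that goes in first. The pack latches only this way round. Axes as the pack's.
- charger: Fixed grey charger with a T-slot rail. x = the way in; origin at table height under the latched pack's centre (pack then at 0, 0, 8 mm). Floor 8 mm high; lips over the flange at x = -28 to 46 mm, their tops 20.5 mm high, 61 mm over both. Once freed, an ejector spring shoots the pack 20 to 35 mm out, to x = -20 to -35; it then slides to -x and can be lifted off beyond x = -70.
- charger_mouth (a point): Charger rail's open end, centre, floor height (x = -58, z = 8 mm in the charger's frame). Axes as the charger's. Past it a porch goes on 24 mm.
- charger_button (a point): Top centre of the charger's release button, a black ribbed pad 24 (x) x 32 mm (y), 40 mm above the table, 68 mm past the charger's origin; the latched pack's front is 32 mm before it. Press straight down: 2.8 N at first, 5.2 N at the bottom of its 7 mm travel; frees the pack 5 mm down and springs back up. Axes as the charger's.
- charger_catch (a joint): How far the charger's button is pressed, m: 0 up, 0.007 fully down; the pack is freed at about 0.005.
- lightbox: Fixed tracing light box: lit panel 200 x 220 x 20 mm at x = 95 to 295 mm, with an empty rail just like the charger's at its near edge. Origin at table height under the rail's seat; x = the way in. Its stop, with catch and ejector, is set differently each time and not measured: the pack latches at an x from -10 to +10 mm (z 8 mm); a hard stop comes 2.5 mm after.
- lightbox_mouth (a point): Light box rail's open end, centre, floor height (x = -58, z = 8 mm in its frame). Axes as the light box's. The floor goes on 24 mm outside as an open porch: a pack set on it with its front near here (origin near x = -86) can be slid in. Mouth flared from 60 mm wide here to 49 mm at x = -36; lips start at x = -28 mm, 1.5 mm above the flange.
- lightbox_catch (a joint): How far the light box's catch is pushed down, m: 0 up (at rest, or latched), about 0.005 while the pack rides over it. Sliding in takes under 4 N at first, then rises against ejector and catch ramp to 6-12 N until it snaps up behind the pack's foot; 15-20 N always latches it. Over 45 N between pack and rail does damage.
- lightbox_ejector (a joint): How far the light box's spring ejector is pushed in, m: 0 with no pack, about 0.012 with the pack latched (it presses the pack back against the catch), about 0.0145 at the hard stop. Spring 3 N at first, 5 N latched.
- ink_bottle: Black ink bottle, 56 mm across, 130 mm tall, origin at the centre of its underside. Leave alone.
- ink_dish: White ink dish, 76 mm across, 30 mm tall, origin at the centre of its underside. Leave alone.
- paperweight: Dark wooden paperweight bar 170 (x) x 28 x 18 mm, origin at the centre of its underside. Leave alone.
Not all that is in view belongs to the job. What is meant by the charger is not orange, and is the larger of those in its own colour.

How it is judged:
By the outcome, as a careful person would: the job done as asked, in the order asked, and still so for the second after the job is handed in, with the robot touching nothing.
It also fails if it takes over 58 s, if anything falls off the work surface, if the arm or the gripper's body presses on something with over 40 N, if the wrist force passes 120 N, or if a joint passes its speed limit or range.

### The arm

A 6-joint arm with a two-finger parallel gripper is mounted at the origin on the work surface. World frame = base frame: x ahead of the robot, y to its left, z up, the work surface at z = 0. Lengths are in mm, angles in rad, forces in N, time in s.
With the tool pointing down it reaches from about 275 to 750 mm from the base axis. Payload 10.2 kg.
Tool frame: the origin (TCP) lies midway between the tips of the shut fingers; the grasp point (between the pads) lies 19 mm behind it; z points along the fingers, y is the direction in which the jaws open and shut (so a half turn about z gives the same grasp; the last joint's range is limited). The gripper opens to 85 mm and grips with 20 to 120 N. Pads are 22 mm wide; open, the fingers measure 114 mm over their backs; the gripper's body (76 mm by 85 mm) begins 54 mm behind the grasp point. The pads swing forward as they close: fully open they stand 13 mm farther back than shut.
Start: joints at [1.044, 0.313, 1.498, -0, 1.331, -0.223], TCP at [157.066, 500.961, 231.294] pointing down, gripper open.
Joint ranges: [-2.94, 2.94], [-0.97, 2.17], [0.19, 2.56], [-1.23, 4.37], [0.02, 3.11], [-2.88, 2.88]. Speed limits (rad/s): [2.39, 2.39, 3.01, 3.14, 3.14, 3.14].

### API

Orientations are given as a unit quaternion [w, x, y, z].
In Python, from rig import sense, optics, ctrl gives the robot as it stands.
- The arm moves only by the tool play_rows, never from a script. Its argument "plan" is a list of rows, each a list of 7 numbers: the shift along the world's x, y, z in mm, then the turn, a rotation vector about the world's x, y, z in rad, then the opening, from -1 (shut) to 1 (fully open), so that 0 is half open. A call has 1 to 5 rows; each row shifts and turns the pose as measured when the row begins; what a row does not reach is not made up. A row lasts 1/12 s, in which the tool goes at most 41.7 mm and 7.16 degrees, less where a joint would pass 70% of its speed; a pose out of reach is approached as far as the arm can. A call is refused whole if a number of a shift passes 41.7 or a number of a turn 0.125, either way. A call with a gripper value outside its range is refused whole. The fingers move at their own pace and stop on an object; "grip_force" is the grip in N (left out, the last holds). Time passes only in rows, so rows that do not move let the fingers close. It gives the time, the measured TCP pose, the force and the opening at its end, in the units of the state.
- sense(): the state, without advancing time (a new reading comes with each control period).
- optics.capture(name): name is "side" or "top" or "wrist"; returns a dict with "img" (400x640x3 uint8, blue, green, red), "fx", "fy", "cx", "cy" (pixels), "dist" ([k1, k2, p1, p2, k3] as OpenCV has them; the pictures are not rectified), "world_to_cam" (4x4, takes a point from world to camera coordinates). Camera axes: x right, y up, looking along -z (the intrinsics and any distortion apply to the point x, -y, -z); pixel columns grow to the right and rows downward; lengths in mm; the calibration is good to about 2 mm. A picture is of the moment at which its call begins. There is no depth.
- ctrl.finish_job(): hands the job in, once; it reports no verdict.
The state is a dict: "time_s": time; "joints": joint angles; "dq": joint speeds; "tau": joint torques, N m; "eef_pos": TCP position; "ee_rot": TCP orientation; "force": force on the tool from outside, world axes, zero at the start; "wrist_torque": the same for the moment, N m; "grip_width": opening from 0.0 (shut) to 1.0 (fully open).
Only numpy, scipy, OpenCV 4.12 (cv2) and the standard library are available. Lean on these libraries where they do the work, as an engineer would, in place of code of your own. Each camera call takes 0.05 s, during which the arm holds its last target. There are 200 camera calls.

## Working session

There is one attempt and no reset: what is moved stays moved. The work goes in short steps, Python scripts to look and compute and a tool call to move; the robot and the scene stay as the last step left them, time stands still between calls to the robot, and variables do not carry over. Pictures are saved under pics/ and viewed, about 8 in all and at most 12, crops included, and the job is handed in when it is done.

Besides the shell and the picture viewer there is one more tool, called as name([rows], argument=value, ...), one row to a line, values as JSON. play_rows: Moves the arm, as the interface text tells. Its arguments: {"type":"object","properties":{"plan":{"type":"array"},"grip_force":{"type":"number"}},"required":["plan"]}

```bash
mkdir -p pics; ls
cat > h.py <<'E'
import numpy as np, cv2
from rig import sense, optics, ctrl
def cap(n, save=None):
    c=optics.capture(n)
    if save: cv2.imwrite('pics/'+save,c['img'])
    return c
def K(c): return np.array([[c['fx'],0,c['cx']],[0,c['fy'],c['cy']],[0,0,1.]])
def ray(c,uv):
    p=cv2.undistortPoints(np.array(uv,float).reshape(-1,1,2),K(c),np.array(c['dist'],float))[:,0]
    T=np.array(c['world_to_cam']);R=T[:3,:3];o=-R.T@T[:3,3]
    d=np.c_[p[:,0],-p[:,1],-np.ones(len(p))]@R
    return o,d
def plane(c,uv,z):
    o,d=ray(c,uv); return o+d*((z-o[2])/d[:,2])[:,None]
def proj(c,P):
    T=np.array(c['world_to_cam']);q=np.atleast_2d(P)@T[:3,:3].T+T[:3,3]
    q=q*[1,-1,-1]
    return cv2.projectPoints(q.reshape(-1,1,3),np.zeros(3),np.zeros(3),K(c),np.array(c['dist'],float))[0][:,0]
E
python3 - <<'E'
from h import *
import pickle
d={n:cap(n,n+'0.png') for n in ('top','side','wrist')}
pickle.dump(d,open('c0.pkl','wb'))
for n,c in d.items():
    T=np.array(c['world_to_cam']);print(n,(-T[:3,:3].T@T[:3,3]).round(),c['fx'])
print(sense())
E
```

```text
pics
top [ 268.  -10. 1048.] 397.78589520951186
side [  227. -1151.  1163.] 498.66021809816226
wrist [ 76. 525. 373.] 332.93399973593176
{'time_s': 0.15, 'joints': array([ 1.04359939e+00,  3.13334986e-01,  1.49826009e+00, -2.19938272e-05,
        1.33104187e+00, -2.23404271e-01]), 'dq': array([ 7.76432379e-07, -1.75033992e-03, -2.43442571e-03, -4.43719999e-04,
        3.69089988e-04,  3.89704248e-03]), 'tau': array([ 1.56106333e-03, -4.12372828e+01, -2.59799588e+01, -1.39116946e-04,
        3.25662171e-03,  1.66285315e-05]), 'eef_pos': array([156.96255418, 500.77201221, 230.86056772]), 'ee_rot': array([-1.81456283e-04,  1.51310295e-01,  9.88486177e-01, -4.89718658e-04]), 'force': array([ 0.52594521,  0.18377161, -1.3377855 ]), 'wrist_torque': array([ 0.00664636,  0.02346301, -0.02852362]), 'grip_width': 0.9970915515180447}
```

View pics/top0.png

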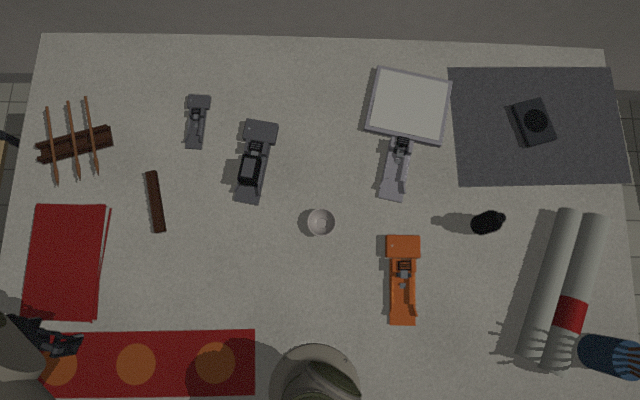

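View pics/side0.png

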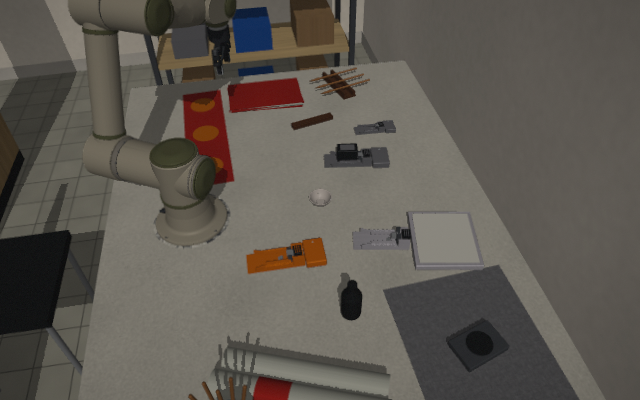

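The top view shows the larger grey charger with the pack at about (250,170) and its head at (262,130). The light box panel is at (408,105) with its rail running to (390,195). The orange unit and the smaller grey one are decoys. Next I'll zoom in.

Run:
```python
import pickle,cv2,numpy as np
d=pickle.load(open('c0.pkl','rb'))
im=d['top']['img']
g=lambda a:np.clip(a.astype(float)*1.6,0,255).astype(np.uint8)
a=cv2.resize(g(im[110:210,225:290]),None,fx=6,fy=6,interpolation=cv2.INTER_CUBIC)
b=cv2.resize(g(im[110:210,365:430]),None,fx=6,fy=6,interpolation=cv2.INTER_CUBIC)
cv2.imwrite('pics/z1.png',np.hstack([a,b]))
```

```text
(no output)
```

View pics/z1.png

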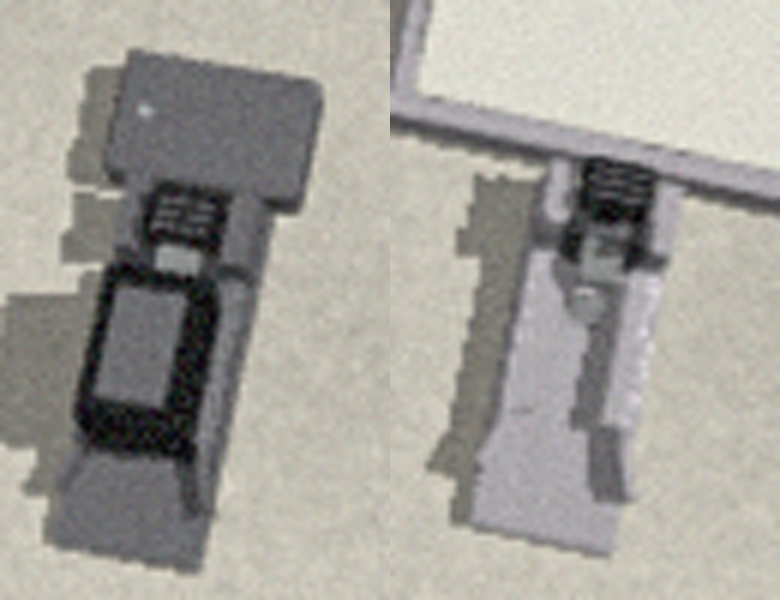

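Left half: the pack outline is (78–218, 265–455), the button is at about (187,218), and the porch end is at (45,540)–(200,572). Right half: the light-box porch end is at (470,520)–(612,555), and the black ribbed pad is at (618,190).

Run:
```python
import pickle
from h import *
d=pickle.load(open('c0.pkl','rb'));c=d['top']
L=lambda *p:[(225+u/6,110+v/6) for u,v in p]
R=lambda *p:[(365+(u-390)/6,110+v/6) for u,v in p]
for nm,q,bt in (('ch',L((45,540),(200,572)),L((187,215))),('lb',R((470,520),(612,555)),R((618,190)))):
    e=plane(c,q,8);b=plane(c,bt,40)[0];m=e.mean(0)
    v=b-m;print(nm,e.round(),b.round(),'len',np.hypot(*v[:2]),'w',np.linalg.norm(e[1]-e[0]),'yaw',np.degrees(np.arctan2(v[1],v[0])),'org',(m+v/150*82).round())
    w=e[0]-e[1];print(np.degrees(np.arctan2(-w[0],w[1])))
print(plane(c,L((108,265),(218,280),(190,455),(78,440)),64).round())
for n in('wrist',):
  T=np.array(d[n]['world_to_cam']);print(T.round(3))
for nm,col,row,z in(('dish',320,222,15),('bottle',487,222,0),('pw',155,202,18)): print(nm,plane(c,[(col,row)],z).round())
```

```text
ch [[474. 231.   8.]
 [462. 162.   8.]] [616. 171.  40.] len 150.31533825321773 w 70.779208135012 yaw -9.636214748214533 org [549. 183.  25.]
-10.304534260597652
lb [[ 493. -158.    8.]
 [ 479. -221.    8.]] [ 639. -220.   40.] len 155.6223905018466 w 65.14273575679871 yaw -11.256243663881671 org [ 570. -206.   25.]
-12.670564527649525
[[584. 200.  64.]
 [579. 152.  64.]
 [501. 160.  64.]
 [507. 207.  64.]]
[[ 3.00000e-01  9.54000e-01 -1.00000e-03 -5.23731e+02]
 [-9.04000e-01  2.84000e-01 -3.20000e-01  3.94770e+01]
 [-3.05000e-01  9.70000e-02  9.47000e-01 -3.81423e+02]
 [ 0.00000e+00  0.00000e+00  0.00000e+00  1.00000e+00]]
dish [[420.  -3.  15.]]
bottle [[ 433. -453.    0.]]
pw [[462. 434.  18.]]
```

play_rows([
  [30,-26,0,0,0,0.026,-1],
  [30,-26,0,0,0,0.026,-1],
  [30,-26,0,0,0,0.026,-1],
  [30,-26,0,0,0,0.026,-1],
  [30,-26,0,0,0,0.026,-1],
])

```text
time_s: 0.57
eef_pos: [305.7, 368.7, 229.5]
ee_rot: [-0.001, 0.078, 0.997, -0.001]
force: [0.8, 0.7, 0.1]
grip_width: 0.298
```

play_rows([
  [30,-26,0,0,0,0,-1],
  [30,-26,0,0,0,0,-1],
  [30,-26,0,0,0,0,-1],
  [30,-26,0,0,0,0,-1],
  [30,-26,0,0,0,0,-1],
])

```text
time_s: 0.98
eef_pos: [461.1, 230.3, 229.3]
ee_rot: [-0.002, 0.077, 0.997, -0.001]
force: [0.6, 0.0, -0.1]
grip_width: -0.001
```

play_rows([
  [30,-26,0,0,0,0,-1],
  [30,-26,0,0,0,0,-1],
  [0,0,0,0,0,0,-1],
  [0,0,0,0,0,0,-1],
])

```text
time_s: 1.32
eef_pos: [527.7, 169.1, 227.5]
ee_rot: [-0.003, 0.081, 0.997, -0.001]
force: [-0.7, 0.8, 0.1]
grip_width: 0.002
```

Run:
```python
from h import *
import pickle
c=cap('wrist');pickle.dump(c,open('w1.pkl','wb'))
im=np.clip(c['img'].astype(float)*1.5,0,255).astype(np.uint8)
cv2.imwrite('pics/w1.png',cv2.resize(im[0:400,120:520],None,fx=1.5,fy=1.5,interpolation=cv2.INTER_CUBIC))
```

```text
(no output)
```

View pics/w1.png

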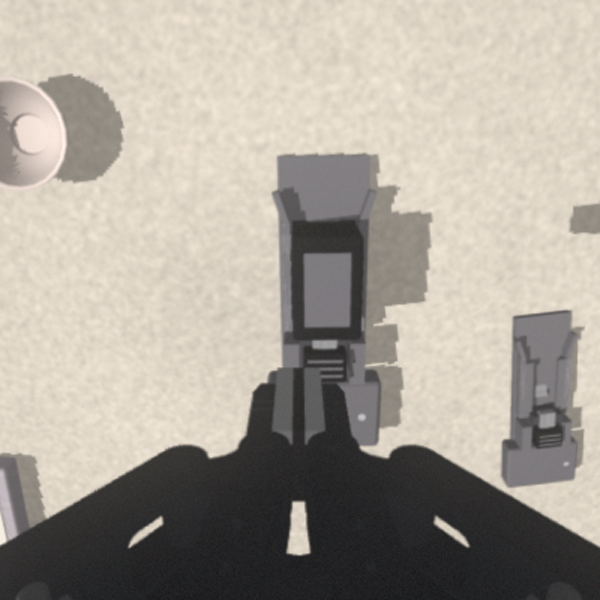

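The wrist view shows the porch end at (278,155)–(371,153), the pack top at about (292–364, 240–340), and the ribbed button at about (325,363), partly behind the fingers.

Run:
```python
from h import *
import pickle
c=pickle.load(open('w1.pkl','rb'))
f=lambda *p:[(120+u/1.5,v/1.5) for u,v in p]
T=np.array(c['world_to_cam']);print((-T[:3,:3].T@T[:3,3]).round())
e=plane(c,f((278,155),(371,153)),8);print(e.round(1),np.linalg.norm(e[0]-e[1]))
print('lip/rails front z20.5',plane(c,f((274,193),(377,190)),20.5).round(1))
print('pack far top',plane(c,f((293,338),(362,338)),64).round(1))
print('button back edge',plane(c,f((303,348),(346,347)),40).round(1), 'front edge',plane(c,f((304,383),(346,382)),40).round(1))
im=c['img'].max(2)
cols=[int(120+u/1.5) for u in (328,)]
print('col profile',[(r,int(im[r,cols[0]])) for r in range(138,262,2)])
for r in (170,185,200,215): print(r,[(x,int(im[r,x])) for x in range(304,376,2)])
```

```text
[445. 183. 370.]
[[461.4 164.4   8. ]
 [470.6 229.3   8. ]] 65.47490634202441
lip/rails front z20.5 [[485.7 157.8  20.5]
 [495.1 228.7  20.5]]
pack far top [[577.  156.5  64. ]
 [584.5 202.   64. ]]
button back edge [[596.3 160.3  40. ]
 [600.6 191.2  40. ]] front edge [[624.6 156.5  40. ]
 [628.9 187.4  40. ]]
col profile [(138, 85), (140, 85), (142, 86), (144, 84), (146, 61), (148, 36), (150, 33), (152, 33), (154, 34), (156, 33), (158, 36), (160, 36), (162, 37), (164, 38), (166, 37), (168, 50), (170, 84), (172, 86), (174, 85), (176, 86), (178, 84), (180, 84), (182, 84), (184, 84), (186, 84), (188, 85), (190, 85), (192, 85), (194, 83), (196, 85), (198, 85), (200, 85), (202, 84), (204, 83), (206, 84), (208, 84), (210, 84), (212, 83), (214, 85), (216, 83), (218, 51), (220, 35), (222, 33), (224, 36), (226, 63), (228, 105), (230, 106), (232, 76), (234, 32), (236, 34), (238, 35), (240, 67), (242, 49), (244, 43), (246, 74), (248, 34), (250, 71), (252, 44), (254, 40), (256, 35), (258, 32), (260, 30)]
170 [(304, 150), (306, 114), (308, 86), (310, 87), (312, 88), (314, 46), (316, 39), (318, 
[... 824 characters left out ...]
22, 54), (324, 85), (326, 85), (328, 85), (330, 85), (332, 85), (334, 85), (336, 84), (338, 85), (340, 84), (342, 84), (344, 84), (346, 84), (348, 84), (350, 83), (352, 83), (354, 45), (356, 36), (358, 35), (360, 33), (362, 55), (364, 82), (366, 92), (368, 95), (370, 95), (372, 96), (374, 97)]
215 [(304, 143), (306, 143), (308, 91), (310, 94), (312, 94), (314, 81), (316, 39), (318, 39), (320, 37), (322, 48), (324, 83), (326, 84), (328, 84), (330, 84), (332, 85), (334, 83), (336, 83), (338, 83), (340, 84), (342, 83), (344, 83), (346, 84), (348, 84), (350, 83), (352, 81), (354, 40), (356, 35), (358, 33), (360, 49), (362, 84), (364, 94), (366, 96), (368, 98), (370, 113), (372, 125), (374, 140)]
```

play_rows([
  [29,2,-30,0,0,0.005,-1],
  [29,2,-30,0,0,0,-1],
  [27,1,-30,0,0,0,-1],
  [0,0,-30,0,0,0,-1],
  [0,0,-20,0,0,0,-1],
])

```text
time_s: 1.78
eef_pos: [613.9, 180.0, 89.5]
ee_rot: [0.004, 0.075, 0.997, -0.0]
force: [0.4, -0.1, -0.4]
grip_width: -0.002
```

play_rows([
  [0,0,-20,0,0,0,-1],
  [0,0,-10,0,0,0,-1],
  [0,0,0,0,0,0,-1],
])

```text
time_s: 2.03
eef_pos: [609.5, 183.4, 53.2]
ee_rot: [-0.0, 0.073, 0.997, -0.001]
force: [0.3, 0.5, 0.3]
grip_width: -0.003
```

play_rows([
  [3,-9,0,0,0,-0.01,-1],
  [0,0,0,0,0,0,-1],
  [0,0,0,0,0,0,-1],
])

```text
time_s: 2.28
eef_pos: [612.9, 175.3, 56.2]
ee_rot: [0.001, 0.077, 0.997, -0.001]
force: [0.2, 0.5, 1.2]
grip_width: 0.003
```

play_rows([
  [0,0,-10,0,0,0,-1],
  [0,0,-7,0,0,0,-1],
  [0,0,-4,0,0,0,-1],
  [0,0,-3,0,0,0,-1],
])

```text
time_s: 2.62
eef_pos: [615.0, 175.2, 34.7]
ee_rot: [0.005, 0.077, 0.997, 0.0]
force: [-1.6, 0.0, 5.0]
grip_width: 0.002
```

play_rows([
  [0,0,-1.5,0,0,0,-1],
  [0,0,0,0,0,0,-1],
])

```text
time_s: 2.78
eef_pos: [615.0, 175.2, 33.1]
ee_rot: [0.005, 0.077, 0.997, 0.0]
force: [-1.2, -0.1, 4.4]
grip_width: -0.004
```

play_rows([
  [0,0,20,0,0,0,-1],
  [-25,4,30,0,0,0,0.6],
  [-25,4,30,0,0,0,0.6],
  [-25,4,20,0,0,0,0.6],
  [-25,4,20,0,0,0,0.6],
])

```text
time_s: 3.2
eef_pos: [511.6, 189.7, 150.0]
ee_rot: [0.0, 0.079, 0.997, -0.001]
force: [0.2, 0.5, 0.3]
grip_width: 0.562
```

play_rows([
  [-25,4,30,0,0,0,0.6],
  [-15,2,30,0,0,0,0.6],
  [0,0,0,0,0,0,0.6],
  [0,0,0,0,0,0,0.6],
])

```text
time_s: 3.53
eef_pos: [466.4, 197.2, 216.3]
ee_rot: [0.003, 0.078, 0.997, 0.0]
force: [0.7, -0.4, -0.2]
grip_width: 0.798
```

Run:
```python
from h import *
import pickle
c=cap('wrist');pickle.dump(c,open('w2.pkl','wb'))
im=np.clip(c['img'].astype(float)*1.5,0,255).astype(np.uint8)
cv2.imwrite('pics/w2.png',cv2.resize(im[0:400,120:520],None,fx=1.5,fy=1.5,interpolation=cv2.INTER_CUBIC))
s=sense();print(s['eef_pos'],s['ee_rot'],s['grip_width'])
```

```text
[466.8385871  197.26918294 216.45555992] [3.21633602e-03 7.78795067e-02 9.96957570e-01 2.03526486e-04] 0.8011150003130437
```

View pics/w2.png

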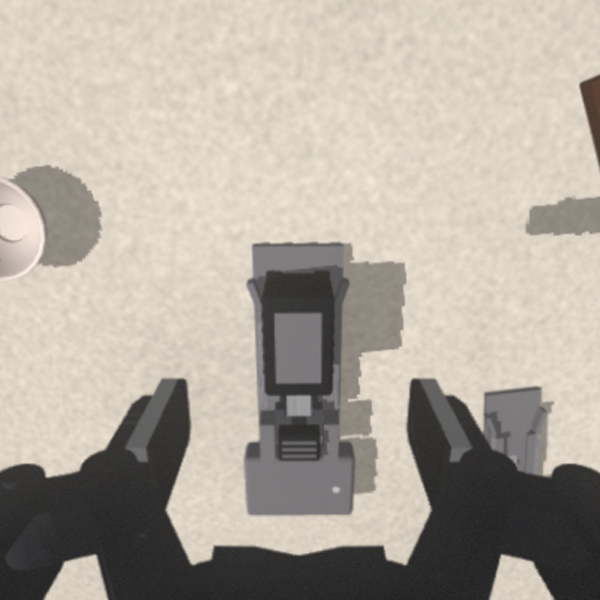

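The pack has sprung out. Its top face is at (262–335, 303–393) and the button at (299,443) is back up.

Run:
```python
from h import *
import pickle
c=pickle.load(open('w2.pkl','rb'))
f=lambda *p:[(120+u/1.5,v/1.5) for u,v in p]
p=plane(c,f((262,393),(335,391),(265,306),(336,304)),64);print('top corners',p.round(1),'mean',p.mean(0).round(1))
e=plane(c,f((252,243),(343,243)),8);print('porch',e.round(1),e.mean(0))
b=plane(c,f((298,443)),40)[0];print('btn',b)
v=b-e.mean(0);yaw=np.arctan2(v[1],v[0]);print(np.degrees(yaw),np.hypot(v[0],v[1]))
u=np.array([np.cos(yaw),np.sin(yaw)])
print('org',b[:2]-68*u,e.mean(0)[:2]+82*u,'pack front x in ch',(p[:2].mean(0)[:2]-b[:2])@u+68)
```

```text
top corners [[549.6 159.1  64. ]
 [555.8 207.8  64. ]
 [488.4 172.3  64. ]
 [494.1 216.6  64. ]] mean [522. 189.  64.]
porch [[459.6 164.5   8. ]
 [469.8 229.1   8. ]] [464.67614854 196.75192847   8.        ]
btn [610.15700818 174.10561135  40.        ]
-8.847952051156991 147.2329317796318
org [542.9662083  184.56488528] [545.7003484  184.13927462] pack front x in ch 9.782891284961927
```

play_rows([
  [26,-4.5,-25,0,0,0,0.6],
  [26,-4.5,-25,0,0,0,0.6],
  [0,0,-25,0,0,0,0.6],
  [0,0,-10,0,0,0,0.6],
  [0,0,0,0,0,0,0.6],
])

```text
time_s: 4.0
eef_pos: [522.4, 186.9, 123.5]
ee_rot: [0.002, 0.078, 0.997, 0.0]
force: [-0.5, 0.1, -0.4]
grip_width: 0.799
```

play_rows([
  [-3,1.5,-25,0,0,0,0.6],
  [0,0,-25,0,0,0,0.6],
  [0,0,-20,0,0,0,0.6],
  [0,0,-10,0,0,0,0.6],
  [0,0,0,0,0,0,0.6],
])

```text
time_s: 4.42
eef_pos: [519.9, 187.6, 38.3]
ee_rot: [0.001, 0.079, 0.997, -0.0]
force: [-0.5, 0.2, -0.3]
grip_width: 0.797
```

play_rows([
  [-1,0.5,-10,0,0,0,0.6],
  [0,0,0,0,0,0,0.6],
  [0,0,0,0,0,0,0.2],
])

```text
time_s: 4.67
eef_pos: [520.1, 188.2, 29.1]
ee_rot: [0.002, 0.079, 0.997, -0.0]
force: [0.1, 0.6, -1.0]
grip_width: 0.676
```

play_rows([
  [0,0,0,0,0,0,-1],
  [0,0,0,0,0,0,-1],
  [0,0,0,0,0,0,-1],
  [0,0,0,0,0,0,-1],
], grip_force=40)

```text
time_s: 5.0
eef_pos: [521.1, 188.4, 31.3]
ee_rot: [0.004, 0.079, 0.997, 0.0]
force: [0.5, 0.6, -4.7]
grip_width: 0.529
```

play_rows([
  [0,0,-1.5,0,0,0,-1],
  [-8,1.2,0,0,0,0,-1],
  [-10,1.5,0,0,0,0,-1],
])

```text
time_s: 5.25
eef_pos: [503.6, 190.9, 29.9]
ee_rot: [0.004, 0.08, 0.997, 0.0]
force: [0.3, 0.3, 0.1]
grip_width: 0.535
```

play_rows([
  [-10,1.5,0,0,0,0,-1],
  [-10,1.5,0,0,0,0,-1],
  [-10,1.5,0,0,0,0,-1],
  [-10,1.5,0,0,0,0,-1],
  [-5,0.8,0,0,0,0,-1],
])

```text
time_s: 5.67
eef_pos: [453.0, 198.3, 29.8]
ee_rot: [0.004, 0.079, 0.997, 0.0]
force: [0.6, -0.2, -2.0]
grip_width: 0.532
```

play_rows([
  [0,0,30,0,0,0,-1],
  [0,0,38,0,0,0,-1],
  [5,-20,38,0,0,0,-1],
  [10,-38,38,0,0,0,-1],
  [10,-40,30,0,0,0,-1],
])

```text
time_s: 6.08
eef_pos: [465.5, 118.1, 189.1]
ee_rot: [-0.004, 0.075, 0.997, -0.001]
force: [0.8, -0.8, -2.6]
grip_width: 0.537
```

play_rows([
  [10,-40,10,0,0,-0.01,-1],
  [10,-40,0,0,0,-0.01,-1],
  [10,-40,0,0,0,-0.01,-1],
  [10,-40,0,0,0,-0.01,-1],
  [10,-40,0,0,0,0,-1],
])

```text
time_s: 6.5
eef_pos: [515.5, -83.8, 206.9]
ee_rot: [0.004, 0.094, 0.996, -0.001]
force: [0.4, 0.9, -1.8]
grip_width: 0.528
```

play_rows([
  [10,-40,0,0,0,0,-1],
  [10,-30,0,0,0,0,-1],
  [10,-20,0,0,0,0,-1],
  [0,0,0,0,0,0,-1],
  [0,0,0,0,0,0,-1],
])

```text
time_s: 6.92
eef_pos: [544.7, -184.7, 205.4]
ee_rot: [0.003, 0.098, 0.995, -0.002]
force: [-0.2, -0.0, -1.7]
grip_width: 0.534
```

```bash
cat > look.py <<'E'
from h import *
import pickle,sys
n=sys.argv[1]
c=cap('wrist');pickle.dump(c,open(n+'.pkl','wb'))
im=np.clip(c['img'].astype(float)*1.5,0,255).astype(np.uint8)
cv2.imwrite('pics/'+n+'.png',cv2.resize(im[0:400,120:520],None,fx=1.5,fy=1.5,interpolation=cv2.INTER_CUBIC))
s=sense();print(s['eef_pos'],s['ee_rot'],s['grip_width'],s['force'])
E
python3 look.py w3
```

```text
[ 544.60564119 -184.43299963  205.35965312] [ 0.00317272  0.09798728  0.99518097 -0.0018062 ] 0.5340628710710231 [-0.92606351 -0.62528372 -3.12679117]
```

View pics/w3.png

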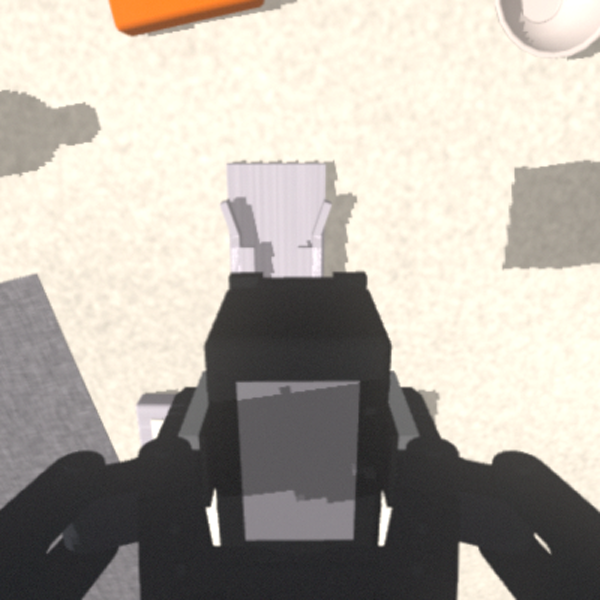

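The light-box porch end is at (228,163)–(325,163), with the flare tips at (222,203) and (331,203). The lips run along u≈231 and u≈322 from v≈248. The held pack's rear top edge is at (207,348)–(390,350).

Run:
```python
from h import *
import pickle
c=pickle.load(open('w3.pkl','rb'));t=pickle.load(open('c0.pkl','rb'))['top']
f=lambda *p:[(120+u/1.5,v/1.5) for u,v in p]
# panel from top view
m=cv2.inRange(t['img'],(125,125,125),(255,255,255));m[:, :355]=0;m[:,460:]=0;m[150:]=0;m[:55]=0
m=cv2.morphologyEx(m,cv2.MORPH_OPEN,np.ones((5,5)))
k=max(cv2.findContours(m,0,1)[0],key=cv2.contourArea)
W=plane(t,k[:,0].astype(float),20)[:,:2].astype(np.float32)
r=cv2.minAreaRect(W);print('panel',r)
# wrist
e=plane(c,f((228,163),(325,163)),8);print('porch',e.round(1),np.linalg.norm(e[0]-e[1]),e.mean(0).round(1))
fl=plane(c,f((222,203),(331,203)),20.5);print('flare',fl.round(1),fl.mean(0).round(1),np.linalg.norm(fl[0]-fl[1]))
l=plane(c,f((231,248),(322,248),(231,272),(323,272)),20.5);print('lip',l.round(1),l[:2].mean(0).round(1),np.linalg.norm(l[0]-l[1]))
T=np.array(c['world_to_cam']);print((-T[:3,:3].T@T[:3,3]).round())
# row profiles raw around lips & porch
g=c['img'].max(2)
for rr in (112,118,170,176): print(rr,[(x,int(g[rr,x])) for x in range(266,346,1) if abs(int(g[rr,x+1])-int(g[rr,x-1]))>14])
x=300;print([(rr,int(g[rr,x])) for rr in range(100,116)])
# charger check of method: pack
s=sense()
R=2*np.outer(s['ee_rot'][1:],s['ee_rot'][1:]);print('tool yaw',np.degrees(2*np.arctan2(s['ee_rot'][2],s['ee_rot'][1]))-180)
pz=s['eef_pos'][2]+34
for z in (pz,): 
  q=plane(c,f((207,348),(390,350)),z);print('pack rear top',q.round(1),np.linalg.norm(q[0]-q[1]),q.mean(0))
```

```text
panel ((759.1427001953125, -242.95352172851562), (193.63449096679688, 173.0365447998047), 78.83106231689453)
porch [[ 477.9 -219.9    8. ]
 [ 490.7 -156.8    8. ]] 64.35582645721995 [ 484.3 -188.3    8. ]
flare [[ 501.4 -227.9   20.5]
 [ 515.5 -158.    20.5]] [ 508.5 -192.9   20.5] 71.34068067212021
lip [[ 532.1 -229.3   20.5]
 [ 544.1 -169.2   20.5]
 [ 548.5 -233.3   20.5]
 [ 560.8 -171.6   20.5]] [ 538.1 -199.3   20.5] 61.26162268888471
[ 461. -168.  347.]
112 [(270, 169), (271, 158), (336, 144), (337, 122), (343, 120), (344, 167)]
118 [(270, 173), (271, 160), (336, 143), (337, 122), (344, 123), (345, 168)]
170 [(278, 165), (288, 146), (289, 122), (290, 102), (302, 111), (303, 144), (327, 152), (328, 165), (333, 168), (334, 125)]
176 [(288, 145), (289, 125), (290, 103), (301, 110), (302, 144), (328, 159), (329, 171), (332, 168), (333, 158), (334, 118)]
[(100, 178), (101, 181), (102, 182), (103, 182), (104, 179), (105, 176), (106, 172), (107, 152), (108, 118), (109, 128), (110, 149), (111, 151), (112, 151), (113, 151), (114, 151), (115, 150)]
tool yaw -11.246637258982588
pack rear top [[ 507.3 -199.9  239.4]
 [ 516.3 -157.1  239.4]] 43.75700373921461 [ 511.7767196  -178.50742507  239.35965312]
```

play_rows([
  [-23,-1,-10,0,0,0,-1],
  [-23,-1,-20,0,0,0,-1],
  [-23,0,-35,0,0,0,-1],
  [0,0,-35,0,0,0,-1],
  [0,0,0,0,0,0,-1],
])

```text
time_s: 7.38
eef_pos: [471.9, -180.4, 104.4]
ee_rot: [0.005, 0.095, 0.995, -0.002]
force: [-0.6, 1.0, -3.2]
grip_width: 0.535
```

play_rows([
  [1,-3,-25,0,0,-0.003,-1],
  [1,-3,-25,0,0,-0.002,-1],
  [0,0,-12,0,0,0,-1],
  [0,0,0,0,0,0,-1],
  [0,0,0,0,0,0,-1],
])

```text
time_s: 7.8
eef_pos: [477.0, -183.5, 47.3]
ee_rot: [0.008, 0.094, 0.995, -0.004]
force: [-0.1, -0.4, -0.9]
grip_width: 0.532
```

play_rows([
  [-1,-3.5,0,0.009,0.015,-0.006,-1],
  [0,0,-5,0,0,0,-1],
  [0,0,0,0,0,0,-1],
])

```text
time_s: 8.05
eef_pos: [478.6, -186.8, 47.1]
ee_rot: [0.003, 0.096, 0.995, -0.001]
force: [-0.3, -0.1, -1.8]
grip_width: 0.532
```

```bash
cat > st.py <<'E'
from h import *
s=sense();w,x,y,z=s['ee_rot'];a=np.radians(-11.2);u=np.array([np.cos(a),np.sin(a)]);v=np.array([-u[1],u[0]])
d=s['eef_pos'][:2]-[565.3,-204.5]
print('t',s['time_s'],'x',(d@u).round(2),'lat',(d@v).round(2),'z',s['eef_pos'][2].round(2),'fix tilt',-2*(y*z-w*x),2*(x*z+w*y),'yaw err',np.degrees(2*np.arctan2(y,x))-180+11.2,'F',(s['force'][:2]@u).round(2),(s['force'][:2]@v).round(2),s['force'][2].round(2),'grip',s['grip_width'].round(3))
E
python3 st.py
```

```text
Traceback (most recent call last):
  File "st.py", line 4, in <module>
    print('t',s['time_s'],'x',(d@u).round(2),'lat',(d@v).round(2),'z',s['eef_pos'][2].round(2),'fix tilt',-2*(y*z-w*x),2*(x*z+w*y),'yaw err',np.degrees(2*np.arctan2(y,x))-180+11.2,'F',(s['force'][:2]@u).round(2),(s['force'][:2]@v).round(2),s['force'][2].round(2),'grip',s['grip_width'].round(3))
                                                                                                                                                                                                                                                                              ^^^^^^^^^^^^^^^^^^^^^
AttributeError: 'float' object has no attribute 'round'
```

```bash
sed -i "s/s\['grip_width'\].round(3)/round(s['grip_width'],3)/" st.py; python3 st.py
```

```text
t 8.05 x -88.47 lat 0.54 z 47.05 fix tilt 0.0032684600613726825 0.00597677487508545 yaw err 0.1558687817672073 F -0.24 -0.16 -1.8 grip 0.532
```

play_rows([
  [-3,0.5,-9,0,0,-0.005,-1],
  [0,0,0,0,0,0,-1],
  [0,0,0,0,0,0,-1],
])

```text
time_s: 8.3
eef_pos: [476.4, -186.1, 39.2]
ee_rot: [0.005, 0.098, 0.995, -0.002]
force: [-0.0, 1.0, -1.8]
grip_width: 0.536
```

```bash
python3 st.py
```

```text
t 8.3 x -90.75 lat 0.77 z 39.25 fix tilt 0.005591939577104627 0.00946815339036091 yaw err -0.09466043173076244 F -0.23 0.92 -1.85 grip 0.536
```

play_rows([
  [0,-0.7,-4,0.005,0.009,0,-1],
  [0,0,-3,0,0,0,-1],
  [0,0,0,0,0,0,-1],
])

```text
time_s: 8.55
eef_pos: [476.3, -186.7, 31.8]
ee_rot: [-0.0, 0.098, 0.995, -0.0]
force: [0.8, 0.7, -2.7]
grip_width: 0.538
```

```bash
python3 st.py; python3 look.py w4
```

```text
t 8.55 x -90.73 lat 0.21 z 31.79 fix tilt 0.00012877031667327067 -0.00032535753155792693 yaw err -0.08535259508819948 F 0.69 0.82 -2.7 grip 0.538
[ 476.4281098  -186.74124806   31.98539681] [-3.93850184e-05  9.83265080e-02  9.95154197e-01 -1.42821142e-04] 0.5316960517249247 [ 0.23282798 -0.48703338 -1.15082322]
```

View pics/w4.png

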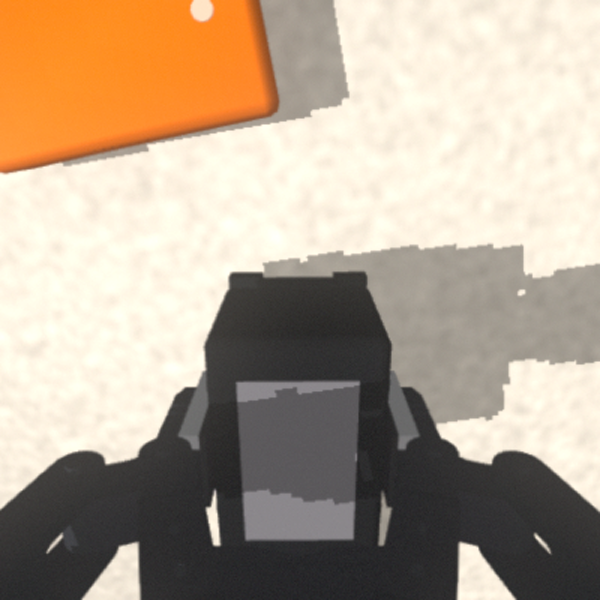

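The pack is straight in the hand: rear flange at (230–367, 274), top edge at (207–390, 348). It hides the porch, so I'll lower it by feel.

play_rows([
  [0,-0.2,-1.5,0,0,0.001,-1],
  [0,0,0,0,0,0,-1],
])

```text
time_s: 8.77
eef_pos: [476.5, -187.0, 30.3]
ee_rot: [-0.0, 0.098, 0.995, -0.0]
force: [0.5, -0.4, -2.2]
grip_width: 0.533
```

```bash
python3 st.py
```

```text
t 8.7667 x -90.52 lat -0.11 z 30.31 fix tilt 0.0002894559801299151 -0.00010259109932432296 yaw err -0.02413449579795568 F 0.61 -0.29 -2.24 grip 0.533
```

play_rows([
  [0,0,-0.7,0,0,0,-1],
  [0,0,0,0,0,0,-1],
])

```text
time_s: 8.93
eef_pos: [476.8, -187.2, 30.0]
ee_rot: [0.0, 0.098, 0.995, -0.0]
force: [-0.1, 0.3, -1.4]
grip_width: 0.527
```

play_rows([
  [0,0,-0.7,0,0,0,-1],
  [0,0,0,0,0,0,-1],
])

```text
time_s: 9.1
eef_pos: [477.3, -187.5, 30.0]
ee_rot: [0.001, 0.098, 0.995, -0.001]
force: [0.5, -1.0, -2.0]
grip_width: 0.534
```

play_rows([
  [0,0,-1.5,0,0,0,-1],
  [0,0,-0.5,0,0,0,-1],
])

```text
time_s: 9.27
eef_pos: [478.4, -188.2, 29.8]
ee_rot: [0.003, 0.098, 0.995, -0.002]
force: [-1.0, -0.2, 0.7]
grip_width: 0.532
```

```bash
python3 st.py
```

```text
t 9.2667 x -88.41 lat -0.92 z 29.82 fix tilt 0.0036075697712330034 0.005256307539380852 yaw err -0.031800866065726296 F -0.96 -0.35 0.73 grip 0.532
```

play_rows([
  [5,0,0.3,0.003,0.005,0,-1],
  [6,-1.2,0,0,0,0,-1],
  [6,-1.2,0,0,0,0,-1],
])

```text
time_s: 9.52
eef_pos: [495.8, -190.5, 29.9]
ee_rot: [-0.001, 0.098, 0.995, 0.0]
force: [-0.7, 0.2, 0.5]
grip_width: 0.534
```

```bash
python3 st.py
```

```text
t 9.5167 x -70.86 lat 0.2 z 29.94 fix tilt -0.00019232159269826765 -0.0012125719580120364 yaw err -0.05903845946734876 F -0.74 0.09 0.53 grip 0.534
```

play_rows([
  [6,-1.3,0,0,0,0,-1],
  [6,-1.2,0,0,0,0,-1],
  [6,-1.2,0,0,0,0,-1],
])

```text
time_s: 9.77
eef_pos: [516.4, -194.8, 29.9]
ee_rot: [-0.0, 0.098, 0.995, -0.0]
force: [-0.0, -1.1, 0.9]
grip_width: 0.533
```

```bash
python3 st.py
```

```text
t 9.7667 x -49.82 lat 0.01 z 29.95 fix tilt 0.00019944641049182655 -0.0005908251699154654 yaw err -0.04746026389570446 F 0.21 -1.06 0.92 grip 0.533
```

play_rows([
  [6,-1.2,0,0,0,0,-1],
  [6,-1.2,0,0,0,0,-1],
  [5,-1,0,0,0,0,-1],
])

```text
time_s: 10.02
eef_pos: [535.8, -198.7, 29.9]
ee_rot: [-0.0, 0.098, 0.995, -0.0]
force: [-0.5, 0.7, 2.2]
grip_width: 0.537
```

```bash
python3 st.py
```

```text
t 10.0167 x -30.05 lat 0.0 z 29.89 fix tilt 0.0004033290515893982 -0.0002003295163218112 yaw err -0.03266987262110277 F -0.61 0.59 2.16 grip 0.537
```

Now smaller steps, watching for the ejector and catch.

play_rows([
  [3,-0.6,0.2,0,0,0,-1],
  [3,-0.6,0,0,0,0,-1],
])

```text
time_s: 10.18
eef_pos: [542.9, -200.0, 29.9]
ee_rot: [-0.0, 0.098, 0.995, -0.0]
force: [-0.8, 0.3, 1.6]
grip_width: 0.534
```

play_rows([
  [3,-0.6,0,0,0,0,-1],
  [3,-0.6,0,0,0,0,-1],
])

```text
time_s: 10.35
eef_pos: [549.4, -201.3, 29.9]
ee_rot: [-0.0, 0.098, 0.995, -0.0]
force: [-2.7, 0.6, 3.3]
grip_width: 0.532
```

play_rows([
  [3,-0.6,0,0,0,0,-1],
  [3,-0.6,0,0,0,0,-1],
])

```text
time_s: 10.52
eef_pos: [555.5, -202.5, 30.0]
ee_rot: [-0.001, 0.098, 0.995, -0.0]
force: [-2.1, 1.1, 2.9]
grip_width: 0.536
```

```bash
python3 st.py
```

```text
t 10.5167 x -10.03 lat 0.06 z 29.99 fix tilt -0.000176086563700573 -0.0018642238273799672 yaw err -0.018815488741314113 F -2.23 0.68 2.88 grip 0.536
```

play_rows([
  [2,-0.4,0,0,0,0,-1],
  [2,-0.4,0,0,0,0,-1],
])

```text
time_s: 10.68
eef_pos: [559.6, -203.3, 30.1]
ee_rot: [-0.001, 0.098, 0.995, 0.0]
force: [-1.3, 0.3, 1.7]
grip_width: 0.531
```

play_rows([
  [2,-0.4,0,0,0,0,-1],
  [2,-0.4,0,0,0,0,-1],
])

```text
time_s: 10.85
eef_pos: [563.9, -204.2, 30.1]
ee_rot: [-0.002, 0.098, 0.995, 0.0]
force: [-4.3, 0.5, 3.4]
grip_width: 0.532
```

```bash
python3 st.py
```

```text
t 10.85 x -1.38 lat 0.02 z 30.13 fix tilt -0.00044751615509942404 -0.0029757462519833023 yaw err -0.02174894772337055 F -4.26 -0.38 3.43 grip 0.532
```

play_rows([
  [2,-0.4,0,0,0,0,-1],
  [2,-0.4,0,0,0,0,-1],
])

```text
time_s: 11.02
eef_pos: [567.7, -205.0, 30.1]
ee_rot: [-0.002, 0.098, 0.995, 0.0]
force: [-4.8, 0.4, 5.1]
grip_width: 0.533
```

play_rows([
  [2,-0.4,0,0,0,0,-1],
])

```text
time_s: 11.1
eef_pos: [569.5, -205.3, 30.1]
ee_rot: [-0.003, 0.098, 0.995, 0.0]
force: [-4.7, 0.9, 4.6]
grip_width: 0.535
```

play_rows([
  [2,-0.4,0,0,0,0,-1],
])

```text
time_s: 11.18
eef_pos: [571.3, -205.7, 30.2]
ee_rot: [-0.004, 0.098, 0.995, 0.001]
force: [-6.2, 1.0, 5.0]
grip_width: 0.53
```

```bash
python3 st.py
```

```text
t 11.1833 x 6.11 lat -0.01 z 30.2 fix tilt -0.0016871526423567055 -0.006944126182862165 yaw err -0.02091008116748938 F -6.31 -0.21 4.99 grip 0.53
```

play_rows([
  [2,-0.4,0,0,0,0,-1],
], grip_force=60)

```text
time_s: 11.27
eef_pos: [573.0, -206.0, 30.3]
ee_rot: [-0.004, 0.098, 0.995, 0.001]
force: [-6.8, 1.4, 5.5]
grip_width: 0.532
```

play_rows([
  [2,-0.4,0,0,0,0,-1],
])

```text
time_s: 11.35
eef_pos: [574.6, -206.3, 30.3]
ee_rot: [-0.005, 0.098, 0.995, 0.001]
force: [-6.9, 1.0, 6.2]
grip_width: 0.527
```

```bash
python3 st.py
```

```text
t 11.35 x 9.52 lat 0.0 z 30.33 fix tilt -0.0025820043311839055 -0.009876115830270591 yaw err -0.014497463327092674 F -6.97 -0.33 6.17 grip 0.527
```

play_rows([
  [1.5,-0.3,0,0,-0.005,0,-1],
])

```text
time_s: 11.43
eef_pos: [575.8, -206.6, 30.2]
ee_rot: [-0.003, 0.098, 0.995, 0.001]
force: [-6.2, 0.1, 3.5]
grip_width: 0.532
```

play_rows([
  [1.5,-0.3,0,0,-0.005,0,-1],
])

```text
time_s: 11.52
eef_pos: [576.2, -206.6, 30.1]
ee_rot: [-0.003, 0.098, 0.995, 0.002]
force: [-16.5, 2.6, 12.2]
grip_width: 0.527
```

```bash
python3 st.py
```

```text
t 11.5167 x 11.06 lat 0.04 z 30.14 fix tilt -0.004158173515293979 -0.005189434451586078 yaw err 0.0008366712025456025 F -16.69 -0.65 12.23 grip 0.527
```

play_rows([
  [-1.5,0.3,0,0,0,0,-1],
])

```text
time_s: 11.6
eef_pos: [574.5, -206.4, 30.2]
ee_rot: [-0.003, 0.098, 0.995, 0.002]
force: [-3.2, 0.0, 4.2]
grip_width: 0.53
```

play_rows([
  [-1.5,0.3,0,0,0,0,-1],
])

```text
time_s: 11.68
eef_pos: [573.7, -206.2, 30.2]
ee_rot: [-0.002, 0.098, 0.995, 0.002]
force: [7.3, -0.5, -5.0]
grip_width: 0.531
```

play_rows([
  [-1.5,0.3,0,0,0,0,-1],
])

```text
time_s: 11.77
eef_pos: [573.5, -206.2, 30.1]
ee_rot: [-0.0, 0.098, 0.995, 0.001]
force: [9.7, -0.1, -6.3]
grip_width: 0.525
```

```bash
python3 st.py
```

```text
t 11.7667 x 8.39 lat -0.03 z 30.08 fix tilt -0.0028217406797566417 8.521657288234661e-05 yaw err -0.0390818434437854 F 9.55 1.82 -6.35 grip 0.525
```

On the pull test the pack holds about 2.6 mm short of the stop, with about 10 N pulling back, so it is latched. Next I'll relax the pull and release.

play_rows([
  [0.8,-0.2,0,0,0,0,-1],
  [0,0,0,0,0,0,0.2],
  [0,0,0,0,0,0,0.5],
  [0,0,0,0,0,0,0.5],
  [0,0,0,0,0,0,0.5],
])

```text
time_s: 12.18
eef_pos: [574.8, -206.3, 29.5]
ee_rot: [0.0, 0.098, 0.995, 0.001]
force: [-0.6, -0.3, 0.5]
grip_width: 0.748
```

play_rows([
  [0,0,20,0,0,0,0.5],
  [0,0,30,0,0,0,0.5],
  [0,0,35,0,0,0,0.5],
  [-20,4,40,0,0,0,0.5],
  [-25,5,30,0,0,0,0.5],
])

```text
time_s: 12.6
eef_pos: [528.5, -195.8, 178.8]
ee_rot: [-0.006, 0.098, 0.995, 0.005]
force: [0.9, 0.7, 1.0]
grip_width: 0.75
```

play_rows([
  [-30,6,20,0,0,0,0.5],
  [0,0,0,0,0,0,0.5],
  [0,0,0,0,0,0,0.5],
])

```text
time_s: 12.85
eef_pos: [496.6, -189.8, 207.1]
ee_rot: [-0.001, 0.098, 0.995, 0.002]
force: [0.7, -0.3, 0.6]
grip_width: 0.751
```

```bash
python3 look.py w5
python3 - <<'E'
from h import *
cap('top','top5.png')
E
```

```text
[ 496.85599138 -189.85430706  207.08344072] [-9.51199448e-04  9.75892252e-02  9.95224922e-01  1.67143383e-03] 0.7497774349001319 [0.25525806 0.30050246 1.04559687]
```

View pics/w5.png

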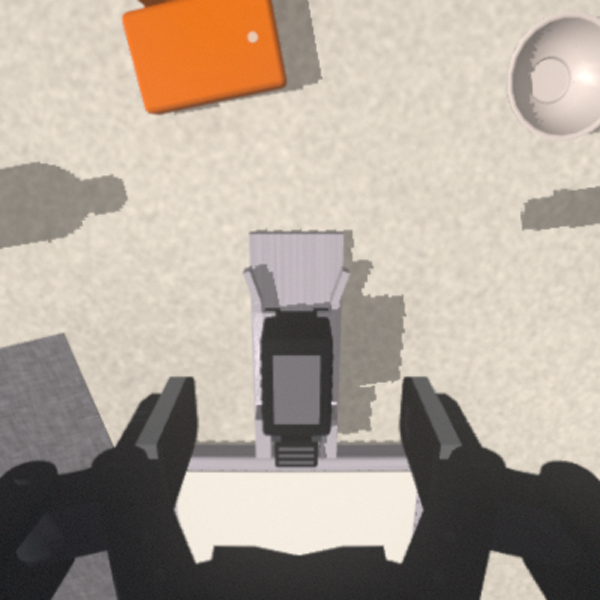

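View pics/top5.png

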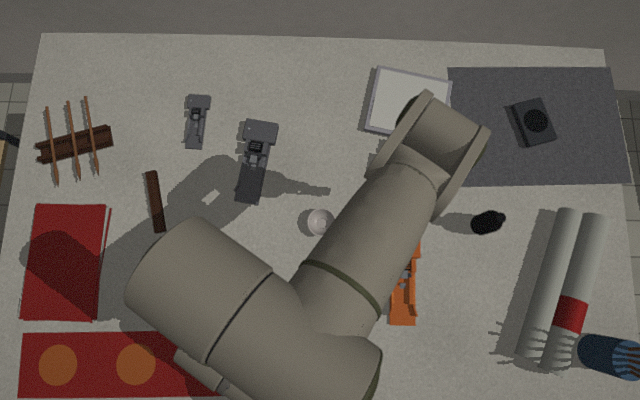

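The released pack sits seated at (262–331, 312–437), right against the ribbed button at (297,453). The bottle (487,222), dish (320,222) and paperweight (155,202) are where they started.

Run:
```python
from h import *
import pickle
c=pickle.load(open('w5.pkl','rb'))
p=plane(c,[(120+u/1.5,v/1.5) for u,v in ((262,437),(331,437))],64).mean(0)
a=np.radians(-11.2);u=np.array([np.cos(a),np.sin(a)]);print('pack x',(p[:2]-[565.3,-204.5])@u-36)
print(ctrl.finish_job())
```

```text
pack x 8.73629917448875
the job is handed in; nothing more can be done
None
```

I pressed the charger's release button and the pack sprang about 26 mm out. I then drew it out of the charger's rail, carried it over, and slid it into the light box until it latched. The job is handed in, at about 13 s of the 58 s allowed.

**Insertion:** resistance was about 7 N over the catch. My last push reached the hard stop, where it read 16.7 N against the 45 N damage limit.

**Latch check:** pulling back, the pack held about 2.6 mm short of the stop against nearly 10 N. That matches the catch being engaged.

**After release:** the last wrist picture puts the pack at about x = +8.7 mm in the light box's frame, inside the −10 to +10 mm latch range and close to the 8.4 mm read from the arm.

**Other objects:** by eye in the last top picture, the ink bottle, dish and paperweight are where they started. The gripper was clear of everything when I handed in.

**Not confirmed:** I had no direct reading of the catch or ejector, so the latch is judged from force and position only. No check failed. My position estimates disagreed by 2–3 mm, close to the camera calibration.

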